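Draw the tile into the squaring corner and drop the roller gate

TASK

Draw the front one of the two square tiles in the lane out from under the raised roller gate toward you, pressing lightly on top of it, until it lies flat and square in the corner of the bed, tight against both the front stop and the left side fence. Then push the gate's red button all the way down so that the roller closes behind it. Leave the next tile in the lane and everything else on the counter where it is.

Things in the scene. Friction and masses are not known exactly. Their poses are not given: they have to be found in the camera images.
- station: Sorting station on levelling feet, so its height over the counter differs. Origin 24 mm below the bed surface, at the front stop's inner face, on the lane's middle line; x runs up the lane (away from the arm), y left, z up. Bed: slick plastic plate, top at z 24 mm, lane x -20 to 365, y -85 to 75 mm, then a low belt. Right guide bar: inner face y -70 mm, 7 mm high, only from x 110 mm on.
- front_stop (a point): Middle of the top edge of the front stop's inner face: station x 0, y 0, z 31 mm. The stop is a steel bar across the near end of the bed, 7 mm high over the bed (lower than the tile), 12 mm thick, y -60 to 60 mm. Axes as the station's.
- side_fence (a point): A point on the top edge of the left side fence's inner face: station x 50, y 60, z 31 mm. The fence is a steel bar along x, 7 mm high over the bed, 12 mm thick. Left of it is a sorting deck at bed height, up to y 203 mm. Axes as the station's.
- home (a point): Point on the bed surface at station x 50, y 10, z 24 mm: where the middle of the front tile's underside is when that tile is home, tight in the corner of front stop and side fence. Axes as the station's.
- tile_a: One of two square cobalt glazed clay tiles in the lane, 100 x 100 mm; handmade, so each is of its own thickness, 9 to 14 mm, 0.15 to 0.35 kg. Origin: middle of the underside, x about up the lane, z up. Either may be the front one, whose near 40 to 80 mm stick out before the raised roller. Clay slides on the bed at friction about 0.2: 6 to 12 N of press drags it; over 20 N chips the glaze.
- tile_b: The other such tile: same look, width and frame as tile_a, its own thickness. Of the two, the one nearer the front stop is the front tile (it starts 68 to 95 mm up the lane from home, 8 to 20 mm right of it, turned up to 0.06 rad); the other is the next tile, 10 to 50 mm behind it, and stays where it is.
- gate (a joint): Push-down roller gate: 0 = fully raised, 0.020 m = fully down. It stays where it is left; pushing it down takes about 5 N until it meets its end stop. Roller, axle, plunger and button go down together. Apart from the button nothing of the gate stands over 55 mm above the bed; its left cheek is at station x 134 to 166, y 78 to 88 mm.
- roller_mid (a point): Middle of the gate's roller (16 mm diameter, 116 mm long across the lane) at station x 150, y -3 mm; its underside is 24 mm over the bed when raised, 4 mm when down. Moves with the gate.
- button_top (a point): Middle of the top of the red palm button (36 mm diameter) that stands on the gate's plunger at the right of the lane, at station x = 150, y = -108 mm; its top is 64 mm over the bed when the gate is raised and goes down with it by 20 mm. Press it straight down.
- spare_tile: Bystander: another square cobalt tile, 100 x 100 x 10 mm, lying on the counter right of the station. Origin at the middle of its underside.
- star: Bystander: white eight-pointed star tile, 88 mm across the points, 10 mm thick, on the deck left of the fence.
- spacer: Bystander: grey plastic spacer block 50 x 30 x 20 mm, on the deck left of the fence.
- mallet: Bystander: rubber mallet, head 60 mm diameter and 85 mm long, 300 mm overall, lying on the counter at the left. Origin under the head.
- try_square: Bystander: try square, stock 100 x 18 x 18 mm, blade 150 mm, lying on the counter at the right.
- brush: Bystander: hand brush 200 mm long, on the counter left of the arm's base.
- jar: Bystander: closed white jar 64 mm diameter, 90 mm high, on the counter at the left.

How it is judged (in metres and radians):
On the way, in this order (a step that is already met when the one before it is completed fails the run):
1. the tile lies flat in the corner, tight against the front stop and the side fence, the gate still up (((x of tile_a in the frame of home below 0.0025 m and y of tile_a in the frame of home above -0.0025 m and angle between the x axis of tile_a and the x axis of station, either way round below 0.03 rad and z of tile_a in the frame of home below 0.002 m and angle between tile_a's own z axis and vertical below 0.02 rad) or (x of tile_b in the frame of home below 0.0025 m and y of tile_b in the frame of home above -0.0025 m and angle between the x axis of tile_b and the x axis of station, either way round below 0.03 rad and z of tile_b in the frame of home below 0.002 m and angle between tile_b's own z axis and vertical below 0.02 rad)) and value of joint gate below 0.008 m), for 0.2 s.
2. the gate is pushed fully down (value of joint gate above 0.018 m), for 0.2 s.
At the end, for the whole second after the job is handed in: The front tile lies flat on the bed in the corner, within 2.5 mm of the front stop and of the side fence and within 0.03 rad of square to them; the gate is down behind it (at least 18 of its 20 mm); both tiles are at rest, and the next tile and the bystanders are where they were (((x of tile_a in the frame of home below 0.0025 m and y of tile_a in the frame of home above -0.0025 m and angle between the x axis of tile_a and the x axis of station, either way round below 0.03 rad and z of tile_a in the frame of home below 0.002 m and angle between tile_a's own z axis and vertical below 0.02 rad) or (x of tile_b in the frame of home below 0.0025 m and y of tile_b in the frame of home above -0.0025 m and angle between the x axis of tile_b and the x axis of station, either way round below 0.03 rad and z of tile_b in the frame of home below 0.002 m and angle between tile_b's own z axis and vertical below 0.02 rad)) and value of joint gate above 0.018 m and linear speed of each of tile_a, tile_b below 0.01 m/s); the robot touches nothing.
It fails at once if a tile is pressed or knocked by the robot with more than 20 N (contact force between any of the fingers, the arm and tile_a above 20 N or contact force between any of the fingers, the arm and tile_b above 20 N).
It fails at once if the next tile is moved too: both tiles are more than 8 mm from where they lay (distance of each of tile_a, tile_b from where it was at the start of the episode above 0.008 m).
It fails at once if a bystander is moved more than 15 mm (distance of any of spare_tile, star, spacer, mallet, try_square, brush, jar from where it was at the start of the episode above 0.015 m).
It also fails if it takes over 64 s, if anything falls off the work surface, if the arm or the gripper's body presses on something with over 40 N, if the wrist force passes 120 N, or if a joint passes its speed limit or range.

ROBOT

A 6-joint arm with a two-finger parallel gripper is mounted at the origin on the work surface. World frame = base frame: x ahead of the robot, y to its left, z up, the work surface at z = 0. Lengths are in mm, angles in rad, forces in N, time in s.
With the tool pointing down it reaches from about 250 to 725 mm from the base axis. Payload 9.7 kg.
Tool frame: the origin (TCP) lies at the centre of the arm's flange, where the gripper is bolted on; the fingertips stand 173 mm ahead of it and the grasp point (between the pads) lies 155 mm ahead of it; z points along the fingers, y is the direction in which the jaws open and shut (so a half turn about z gives the same grasp; the last joint's range is limited). The gripper opens to 85 mm and grips with 20 to 120 N. Pads are 22 mm wide; open, the fingers measure 114 mm over their backs; the gripper's body (76 mm by 85 mm) begins 54 mm behind the grasp point. The pads swing forward as they close: fully open they stand 13 mm farther back than shut.
Start: joints at [1.289, 0.087, 0.176, 1.66, 0, 1.571], TCP at [152.944, 528.304, 404.684] pointing down, gripper open.
Joint ranges: [-3.13, 3.13], [-0.85, 1.81], [-1.15, 1.24], [-2.2, 2.28], [-1.44, 1.52], [-3.14, 3.14]. Speed limits (rad/s): [2.22, 2.22, 2.57, 3.14, 3.14, 3.14].

INTERFACE

Orientations are given as a rotation vector (axis times angle).
In Python, from plant import manip gives the robot as it stands.
- The arm moves only by the shell command python3 -m handwheel 'ROWS' [OPENING] [FORCE]. ROWS is JSON, one flat list of numbers, 6 for each row, row after row: the shift along the tool's x, y, z in mm, then the turn, a rotation vector about the tool's x, y, z in degrees. In form: [x, y, z, rx, ry, rz, x, y, z, rx, ry, rz, ...]. A call has 1 to 20 rows; each row shifts and turns the commanded pose from where the row before left it, along the tool's axes as they then stand; what a row does not reach is not made up. A row lasts 1/10 s, in which the tool goes at most 50 mm and 8.59 degrees, less where a joint would pass 70% of its speed; a pose out of reach is approached as far as the arm can. A call is refused whole if a number of a shift passes 50 or a number of a turn 8.59, either way. A call with a gripper value outside its range is refused whole. OPENING is the gripper command: -1 is fully open, 1 is shut, values between are in proportion, set as the call begins (- or left out, the last holds). The fingers move at their own pace and stop on an object; FORCE is the grip in N (left out, the last holds). Time passes only in rows, so rows that do not move let the fingers close. It gives the time, the measured TCP pose, the force and the opening at its end, in the units of the state.
- manip.get_obs(): the state, without advancing time (a new reading comes with each control period).
- manip.read_camera(name): name is "scene" or "top"; returns a dict with "img" (384x512x3 uint8, red, green, blue), "mtx" (3x3 intrinsics, pixels), "rvec" (rotation vector, rad) and "tvec" (3), from world to camera coordinates, as OpenCV has them. Camera axes: x right, y down, z forward; pixel columns grow to the right and rows downward; lengths in mm; the calibration is good to about 2 mm. A picture is of the moment at which its call begins. There is no depth.
- manip.close_job(): hands the job in, once; it reports no verdict.
The state is a dict: "time_s": time; "qpos": joint angles; "qd": joint speeds; "joint_efforts": joint torques, N m; "tcp_pos": TCP position; "ee_rot": TCP orientation; "wrist_force": force on the tool from outside, world axes, zero at the start; "torque": the same for the moment, N m; "gripper_width": opening from 0.0 (shut) to 1.0 (fully open).
Only numpy, scipy, OpenCV 4.12 (cv2) and the standard library are available. Lean on these libraries where they do the work, as an engineer would, in place of code of your own. Each camera call takes 0.05 s, during which the arm holds its last target.

## Working session

There is one attempt and no reset: what is moved stays moved. The work goes in short steps, Python scripts to look and compute and a shell command to move; the robot and the scene stay as the last step left them, time stands still between calls to the robot, and variables do not carry over. Pictures are saved under pics/ and viewed, and the job is handed in when it is done.

```bash
ls; mkdir -p pics; cat > h.py <<'E'
import numpy as np, cv2
from plant import manip
def cam(n):
    d=manip.read_camera(n); 
    return d
def proj(d,P):
    p,_=cv2.projectPoints(np.array(P,float).reshape(-1,1,3),np.array(d['rvec'],float),np.array(d['tvec'],float),np.array(d['mtx'],float),None); return p.reshape(-1,2)
def ray(d,uv):
    R,_=cv2.Rodrigues(np.array(d['rvec'],float)); t=np.array(d['tvec'],float).reshape(3)
    K=np.array(d['mtx'],float)
    v=np.linalg.inv(K)@np.array([uv[0],uv[1],1.0]); return -R.T@t, R.T@v
def onplane(d,uv,z):
    c,v=ray(d,uv); return c+v*(z-c[2])/v[2]
def tri(d1,p1,d2,p2):
    c1,v1=ray(d1,p1);c2,v2=ray(d2,p2)
    A=np.stack([v1,-v2],1); s=np.linalg.lstsq(A,c2-c1,rcond=None)[0]
    a=c1+v1*s[0];b=c2+v2*s[1]; return (a+b)/2,np.linalg.norm(a-b)
E
python3 - <<'E'
from h import *
import pickle
D={}
for n in('scene','top'):
    d=cam(n);D[n]=d;cv2.imwrite(f'pics/{n}0.png',d['img'][:,:,::-1]); 
    R,_=cv2.Rodrigues(np.array(d['rvec'],float)); print(n,-R.T@np.array(d['tvec']).reshape(3),d['mtx'])
pickle.dump(D,open('d0.pkl','wb'))
print(manip.get_obs())
E
```

```text
pics
scene [1001.71533833 -722.2090051  1097.94681699] [[473.3960719    0.         267.11460709]
 [  0.         473.3960719  184.91369413]
 [  0.           0.           1.        ]]
top [ 393.36684507   31.73282146 1184.43604447] [[403.9050297    0.         258.48157497]
 [  0.         403.9050297  189.42986502]
 [  0.           0.           1.        ]]
{'time_s': 0.1, 'qpos': array([1.28900544e+00, 8.74010461e-02, 1.75221760e-01, 1.65979717e+00,
       2.51053494e-05, 1.57077712e+00]), 'qd': array([-0.00026554, -0.00083847,  0.00174505,  0.00156496,  0.00054622,
       -0.00063439]), 'joint_efforts': array([-1.80995071e-04, -5.21562016e+01,  4.65654159e+01,  1.59784919e-02,
        5.65496578e-05,  8.24525983e-06]), 'tcp_pos': array([152.94009657, 528.31097308, 404.06036236]), 'ee_rot': array([-4.41116354e-01, -3.11027650e+00,  1.82972027e-03]), 'wrist_force': array([-0.562273  ,  0.20936347,  0.65343913]), 'torque': array([0.03564431, 0.0219861 , 0.03701815]), 'gripper_width': 1.0004314679505155}
```

View pics/scene0.png

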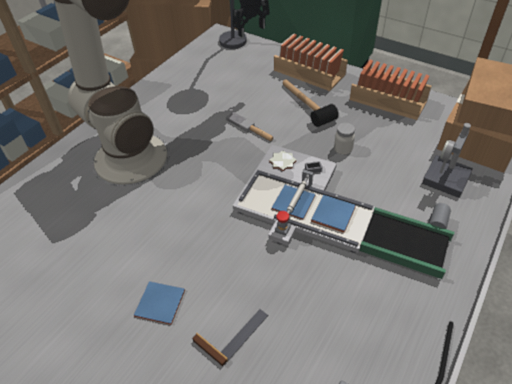

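View pics/top0.png

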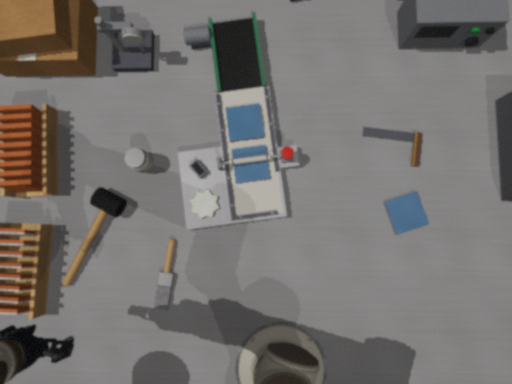

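The scene view shows the station at about (310,215), with the front tile at (293,203), the next tile at (334,212) and the button at (283,216). The top view shows the front tile at (253,165), the next tile at (245,122), the button at (288,153) and the front stop near (257,213). I'll enlarge both.

```bash
python3 - <<'E'
import pickle,cv2
D=pickle.load(open('d0.pkl','rb'))
a=D['top']['img'][80:235,165:310,::-1]; cv2.imwrite('pics/top0z.png',cv2.resize(a,None,fx=3.8,fy=3.8,interpolation=cv2.INTER_CUBIC))
a=D['scene']['img'][140:260,220:390,::-1]; cv2.imwrite('pics/scene0z.png',cv2.resize(a,None,fx=4.7,fy=4.7,interpolation=cv2.INTER_CUBIC))
E
```

```text
(no output)
```

View pics/top0z.png

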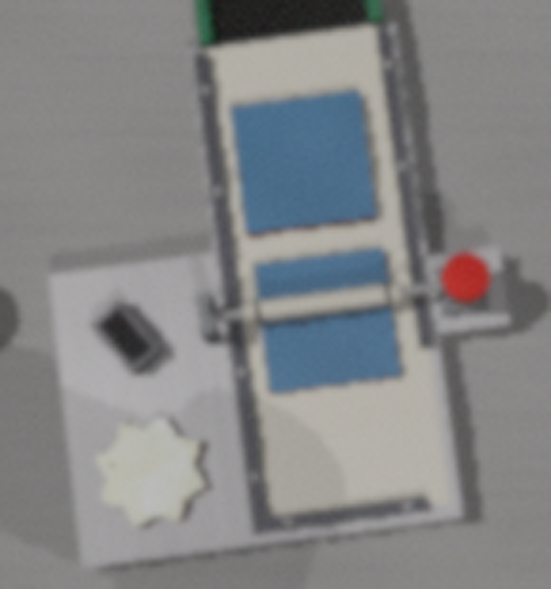

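View pics/scene0z.png

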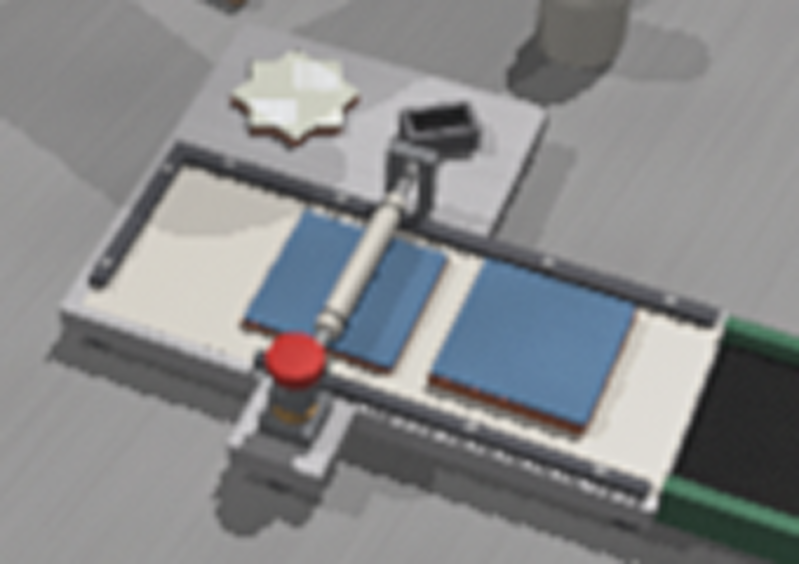

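```bash
python3 - <<'E'
from h import *
import pickle
D=pickle.load(open('d0.pkl','rb')); T,S=D['top'],D['scene']
t=lambda x,y:(165+(x+.5)/3.8-.5,80+(y+.5)/3.8-.5)
s=lambda x,y:(220+(x+.5)/4.7-.5,140+(y+.5)/4.7-.5)
prs={'bed front right':((465,520),(65,310)),'deck far left':((50,270),(545,112)),'stop inner corner(bed)':((268,512),(180,170)),
'deck/near left':((85,567),None),'next tile farR':((378,215),(583,433)),'next tile far L?':((233,105),(635,312)),'nt nearR':((378,215),(583,433)),'bed far right':((395,290),None)}
for k,(a,b) in prs.items():
    if b: print(k,*tri(T,t(*a),S,s(*b)))
# red masks
for n in D:
    h=cv2.cvtColor(D[n]['img'],cv2.COLOR_RGB2HSV); m=((h[...,0]<8)|(h[...,0]>172))&(h[...,1]>170)&(h[...,2]>90)
    k,l,st,c=cv2.connectedComponentsWithStats(m.astype(np.uint8))
    for i in range(1,k):
        if st[i,4]>15: print(n,'red',st[i],c[i])
    m=((h[...,0]>98)&(h[...,0]<118)&(h[...,1]>100)).astype(np.uint8)
    k,l,st,c=cv2.connectedComponentsWithStats(m)
    for i in range(1,k):
        if st[i,4]>60: 
            r=cv2.minAreaRect(np.argwhere(l==i)[:,::-1].astype(np.float32)); print(n,'blue',st[i],c[i],r)
E
```

```text
bed front right [427.9968195  -18.27221938  30.2461216 ] 8.862831165894056
deck far left [614.78723811 292.84579517  35.61488947] 2.224756843289081
stop inner corner(bed) [429.56450026 125.76851434  29.81603577] 3.7056148311347035
next tile farR [706.0937265   67.09573123 -14.0336796 ] 88.15252464477403
next tile far L? [741.14762473 153.82797712  44.30350456] 1.4225877971832703
nt nearR [706.0937265   67.09573123 -14.0336796 ] 88.15252464477403
scene red [277 212  11  10  85] [281.91764706 216.31764706]
scene blue [273 186  23  24 286] [284.13286713 198.07692308] ((284.05963134765625, 198.03211975097656), (12.055682182312012, 26.278676986694336), 28.300756454467773)
scene blue [291 192  23  26 278] [302.74820144 204.12230216] ((302.3999938964844, 203.70001220703125), (12.074767112731934, 26.83281707763672), 26.56505012512207)
scene blue [313 196  41  34 852] [333.48474178 211.98474178] ((333.3000183105469, 211.6000213623047), (35.10127639770508, 26.879358291625977), 18.434947967529297)
scene blue [ 135  282   49   41 1139] [159.00614574 301.6856892 ] ((158.82757568359375, 301.4310607910156), (35.65350341796875, 41.038673400878906), 21.801410675048828)
top red [282 148  11  11  88] [287.09090909 152.71590909]
top blue [ 227  105   35   35 1007] [244.24627607 122.03376365] ((244.3231201171875, 122.08462524414062), (31.504819869995117, 32.124996185302734), 82.87498474121094)
top blue [233 147  33  10 210] [248.64285714 151.3952381 ] ((249.05389404296875, 151.4307861328125), (6.573841094970703, 32.24903106689453), 82.87498474121094)
top blue [235 162  34  20 508] [251.58070866 171.42519685] ((251.580810546875, 171.35589599609375), (16.057889938354492, 31.85145378112793), 82.40535736083984)
top blue [ 386  193   41   40 1050] [406.21142857 212.57428571] ((406.37957763671875, 212.5437774658203), (33.06364059448242, 32.6364631652832), 70.01689147949219)
```

```bash
python3 - <<'E'
import pickle,cv2
D=pickle.load(open('d0.pkl','rb'))
def z(n,u0,v0,w,h,f,o):
    a=D[n]['img'][v0:v0+h,u0:u0+w,::-1]; a=cv2.resize(a,None,fx=f,fy=f,interpolation=cv2.INTER_CUBIC)
    for i in range(0,w,5): cv2.putText(a,str(u0+i),(i*f,10),0,.35,(0,255,255),1); cv2.line(a,(i*f+f//2,12),(i*f+f//2,18),(0,255,255),1)
    for i in range(0,h,5): cv2.putText(a,str(v0+i),(0,i*f+f//2+4),0,.35,(0,255,255),1); cv2.line(a,(24,i*f+f//2),(30,i*f+f//2),(0,255,255),1)
    cv2.imwrite(o,a)
z('top',180,135,120,98,6,'pics/tA.png')
z('scene',228,165,90,82,7,'pics/sA.png')
E
```

```text
(no output)
```

View pics/tA.png

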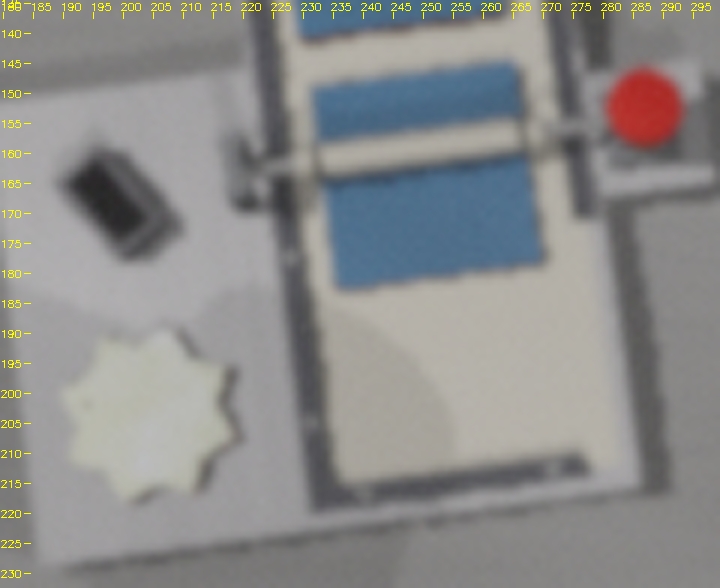

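View pics/sA.png

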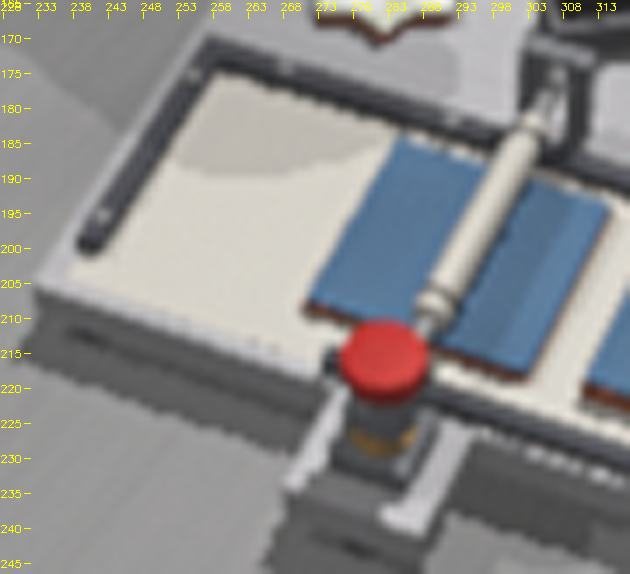

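```bash
cat > fit.py <<'E'
from h import *
import pickle
from scipy.optimize import least_squares
D=pickle.load(open('d0.pkl','rb')); T,S=D['top'],D['scene']
tt=lambda x,y:(180+(x+.5)/6-.5,135+(y+.5)/6-.5)
ss=lambda x,y:(228+(x+.5)/7-.5,165+(y+.5)/7-.5)
obs=[('T',(150,-108,88),(287.09,152.65)),('T',(0,60,31),tt(340,487)),('T',(-20,-85,24),tt(641,486)),('T',(-20,203,24),tt(38,572)),
('S',(150,-108,88),ss(384,351)),('S',(0,60,24),ss(215,73)),('S',(-20,-85,24),ss(38,285))]
def W(p,P):
    c,s=np.cos(p[3]),np.sin(p[3]); return np.array([p[0]+c*P[0]-s*P[1],p[1]+s*P[0]+c*P[1],p[2]+P[2]])
if __name__=='__main__':
    f=lambda p:np.concatenate([(proj(T if a=='T' else S,W(p,P))[0]-q) for a,P,q in obs])
    r=least_squares(f,[450,65,10,.1],loss='soft_l1'); p=r.x
    print(p); print(f(p).reshape(-1,2).round(2))
    np.save('st.npy',p)
    bed=p[2]+24
    print('home',W(p,(50,10,24)),'button',W(p,(150,-108,88)),'bed',bed)
    Ri=np.array([[np.cos(p[3]),np.sin(p[3])],[-np.sin(p[3]),np.cos(p[3])]])
    tl={'front':[(336,290),(545,263),(521,62),(312,88)]}
    for h in (9,11,14):
        q=[Ri@(onplane(T,tt(*a),bed+h)[:2]-p[:2]) for a in tl['front']]
        print(h,'T',np.round(q,1).tolist(),np.mean(q,0).round(1))
        q=[Ri@(onplane(S,ss(*a),bed+h)[:2]-p[:2]) for a in [(405,135),(308,300),(525,372),(610,208)]]
        print(h,'S',np.round(q,1).tolist(),np.mean(q,0).round(1))
E
python3 fit.py
```

```text
[4.35373815e+02 6.77867134e+01 7.57915129e+00 1.38103892e-01]
[[-0.5  -0.84]
 [-1.45 -0.11]
 [-0.06 -0.09]
 [ 0.46 -0.18]
 [-0.38  0.28]
 [-0.23 -0.28]
 [-1.47  0.23]]
home [483.52110199  84.57476689  31.57915129] button [598.81348886 -18.53520124  95.57915129] bed 31.57915128728126
9 T [[92.0, 45.1], [90.6, -55.1], [188.2, -57.6], [190.2, 43.3]] [140.2  -6.1]
9 S [[96.4, 49.5], [94.6, -52.5], [191.0, -53.0], [192.6, 44.3]] [143.6  -2.9]
11 T [[91.8, 44.9], [90.3, -55.1], [187.8, -57.5], [189.8, 43.2]] [139.9  -6.1]
11 S [[97.1, 47.8], [95.3, -54.0], [191.5, -54.6], [193.1, 42.6]] [144.2  -4.5]
14 T [[91.4, 44.7], [90.0, -55.0], [187.2, -57.5], [189.2, 43.0]] [139.4  -6.2]
14 S [[98.1, 45.2], [96.3, -56.3], [192.2, -56.9], [193.8, 40.1]] [145.1  -7. ]
```

```bash
python3 -m handwheel '[0,0,0,0,0,-8.02,0,0,0,0,0,-8.02,0,0,0,0,0,-8.02,0,0,0,0,0,0]' 1 60
cat > go.py <<'E'
import sys
from h import *
from scipy.spatial.transform import Rotation as Ro
from fit import W
p=np.load('st.npy'); o=manip.get_obs(); R=Ro.from_rotvec(o['ee_rot']).as_matrix()
c,s=np.cos(p[3]),np.sin(p[3]); Rs=np.array([[c,-s,0],[s,c,0],[0,0,1]])
tip=np.array(o['tcp_pos'])+173*R[:,2]
print('t',round(o['time_s'],2),'tcp st',(Rs.T@(np.array(o['tcp_pos'])-[p[0],p[1],p[2]+24])).round(1),'tip st(z over bed)',(Rs.T@(tip-[p[0],p[1],p[2]+24])).round(1),
 'tool rot vs st deg',Ro.from_matrix(np.diag([-1,1,-1])@Rs.T@R if 0 else (Rs@np.diag([-1,1,-1.])).T@R).as_rotvec(degrees=True).round(2),'F st',(Rs.T@np.array(o['wrist_force'])).round(2),'grip',round(o['gripper_width'],3),'qd',np.abs(o['qd']).max().round(3))
if len(sys.argv)>3:
    tgt=W(p,[float(sys.argv[1]),float(sys.argv[2]),24+float(sys.argv[3])]); print('tool shift',(R.T@(tgt-tip)).round(1))
E
python3 go.py 118 -5 60
```

```text
time_s: 0.5
tcp_pos: [153.0, 528.3, 404.3]
ee_rot: [0.22, -3.134, 0.001]
wrist_force: [0.0, -0.6, -0.5]
gripper_width: 0.334
t 0.5 tcp st [-216.3  495.   372.7] tip st(z over bed) [-216.4  494.9  199.7] tool rot vs st deg [ 0.04  0.02 -0.12] F st [-0.05 -0.57 -0.53] grip 0.334 qd 0.166
tool shift [-333.4 -500.5  139.9]
```

```bash
python3 -m handwheel '[-12,-18,0,0,0,0,-20,-30,0,0,0,0,-23,-34,0,0,0,0,-23,-34,0,0,0,0,-23,-34,0,0,0,0,-23,-34,0,0,0,0,-23,-34,0,0,0,0,-23,-34,0,0,0,0,-23,-34,0,0,0,0,-23,-34,0,0,0,0,-23,-34,0,0,0,0,-23,-34,0,0,0,0,-23,-34,0,0,0,0,-22,-34,10,0,0,0,-16,-26,15,0,0,0,-10,-18,15,0,0,0,0,0,0,0,0,0,0,0,0,0,0,0,0,0,0,0,0,0]'
python3 go.py 118 -5 60
```

```text
time_s: 2.4
tcp_pos: [551.2, 79.6, 365.5]
ee_rot: [-0.215, 3.133, 0.0]
wrist_force: [-0.2, -0.5, -0.4]
gripper_width: 0.002
t 2.4 tcp st [116.4  -4.3 333.9] tip st(z over bed) [116.5  -4.2 160.9] tool rot vs st deg [-0.01 -0.04  0.05] F st [-0.25 -0.5  -0.45] grip 0.002 qd 0.011
tool shift [ -1.4  -0.8 100.9]
```

```bash
python3 -m handwheel '[-0.5,0,15,0,0,0,-0.5,0,25,0,0,0,-0.5,-0.5,30,0,0,0,0,0,25,0,0,0,0,0,15,0,0,0,0,0,0,0,0,0,0,0,0,0,0,0]'
python3 go.py 118 -5 25
cat > shot.py <<'E'
import sys
from h import *
k=sys.argv[1]
for n,(u0,v0,w,h,f) in (('top',(180,90,125,140,4)),('scene',(228,140,130,110,6))):
    d=cam(n); cv2.imwrite(f'pics/{n}{k}.png',cv2.resize(d['img'][v0:v0+h,u0:u0+w,::-1],None,fx=f,fy=f,interpolation=cv2.INTER_CUBIC))
E
python3 shot.py 1
```

```text
time_s: 3.1
tcp_pos: [553.3, 79.1, 256.0]
ee_rot: [-0.217, 3.133, 0.0]
wrist_force: [-0.6, 0.3, -0.1]
gripper_width: 0.004
t 3.1 tcp st [118.3  -5.  224.4] tip st(z over bed) [118.5  -5.   51.4] tool rot vs st deg [-0.   -0.07 -0.02] F st [-0.59  0.35 -0.1 ] grip 0.004 qd 0.019
tool shift [ 0.6  0.  26.4]
```

View pics/scene1.png

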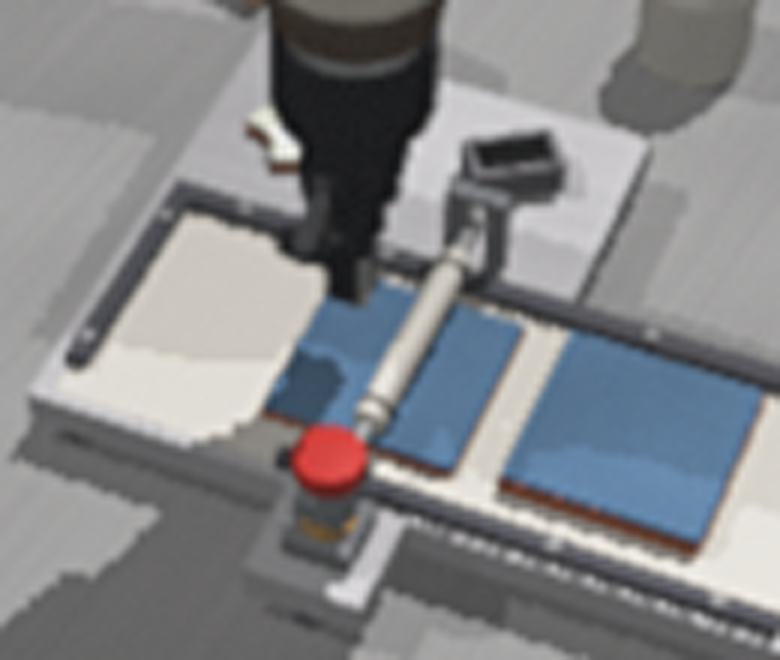

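View pics/top1.png

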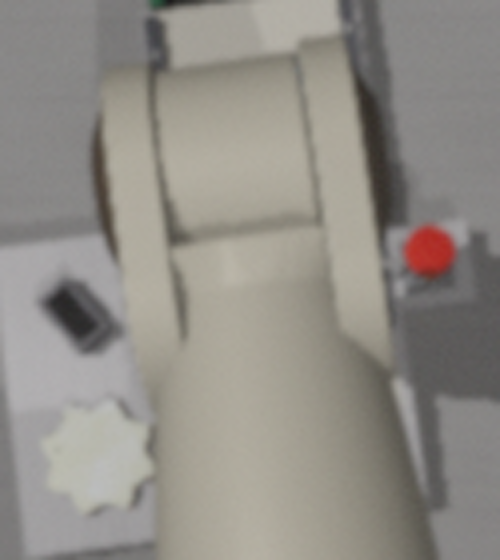

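The scene view shows the shut fingertips at zoom (350,298), above the front tile's near part and clear of the roller. The top view is blocked by the arm.

```bash
python3 - <<'E'
from h import *
import pickle
from fit import W
S=pickle.load(open('d0.pkl','rb'))['scene'];p=np.load('st.npy')
o=manip.get_obs()
for L in(160,173,186): print(L,(proj(S,np.array(o['tcp_pos'])-[0,0,L])[0]-[228,140])*6+3)
E
python3 -m handwheel '[0,0,6,0,0,0,0,0,5,0,0,0,0,0,4,0,0,0,0,0,0,0,0,0,0,0,0,0,0,0]'
python3 go.py 118 -5 12
```

```text
160 [348.74716344 277.60871493]
173 [348.36935286 295.85657572]
186 [347.99679384 313.85079157]
time_s: 3.7
tcp_pos: [553.1, 78.6, 239.5]
ee_rot: [0.217, -3.134, 0.0]
wrist_force: [-1.0, -0.4, 0.2]
gripper_width: -0.003
t 3.7 tcp st [118.1  -5.5 207.9] tip st(z over bed) [118.1  -5.5  34.9] tool rot vs st deg [0.   0.02 0.  ] F st [-1.   -0.22  0.22] grip -0.003 qd 0.006
tool shift [ 0.1  0.5 22.9]
```

```bash
python3 -m handwheel '[0,0,4,0,0,0,0,0,4,0,0,0,0,0,3,0,0,0,0,0,2,0,0,0,0,0,1,0,0,0,0,0,1,0,0,0,0,0,0,0,0,0,0,0,0,0,0,0]'; python3 go.py
python3 -m handwheel '[0,0,0.5,0,0,0,0,0,0.5,0,0,0,0,0,0.5,0,0,0,0,0,0.5,0,0,0,0,0,0,0,0,0]'; python3 go.py
```

```text
time_s: 4.5
tcp_pos: [553.2, 78.6, 224.8]
ee_rot: [-0.217, 3.134, 0.0]
wrist_force: [0.0, -0.3, 0.0]
gripper_width: -0.002
t 4.5 tcp st [118.2  -5.5 193.2] tip st(z over bed) [118.2  -5.5  20.2] tool rot vs st deg [-0.   -0.01 -0.  ] F st [-0.03 -0.33  0.03] grip -0.002 qd 0.001
time_s: 5.0
tcp_pos: [553.2, 78.6, 222.6]
ee_rot: [0.217, -3.134, -0.0]
wrist_force: [0.6, -0.3, 0.2]
gripper_width: -0.001
t 5.0 tcp st [118.2  -5.5 191. ] tip st(z over bed) [118.1  -5.5  18. ] tool rot vs st deg [-0.    0.01 -0.  ] F st [ 0.51 -0.37  0.22] grip -0.001 qd 0.002
```

```bash
python3 -m handwheel '[0,0,0.5,0,0,0,0,0,0.5,0,0,0,0,0,0,0,0,0]'; python3 go.py
```

```text
time_s: 5.3
tcp_pos: [553.1, 78.6, 221.6]
ee_rot: [0.217, -3.134, 0.0]
wrist_force: [0.1, 0.5, 0.7]
gripper_width: 0.001
t 5.3 tcp st [118.1  -5.5 190. ] tip st(z over bed) [118.1  -5.5  17. ] tool rot vs st deg [ 0.    0.01 -0.  ] F st [0.18 0.48 0.73] grip 0.001 qd 0.002
```

```bash
for i in 1; do python3 -m handwheel '[0,0,0.5,0,0,0,0,0,0.5,0,0,0,0,0,0,0,0,0]' | sed -n '2p;4p'
python3 -m handwheel '[0,0,0.5,0,0,0,0,0,0,0,0,0]'| sed -n '2p;4p'; done
```

```text
tcp_pos: [553.1, 78.6, 220.6]
wrist_force: [0.2, -0.2, 0.1]
tcp_pos: [553.2, 78.6, 220.1]
wrist_force: [0.4, -1.1, -0.5]
```

```bash
python3 -m handwheel '[0,0,0.5,0,0,0,0,0,0,0,0,0]' | sed -n '2p;4p'
python3 -m handwheel '[0,0,0.5,0,0,0,0,0,0,0,0,0]'| sed -n '2p;4p'
```

```text
tcp_pos: [553.2, 78.6, 219.6]
wrist_force: [0.9, 0.1, 0.2]
tcp_pos: [553.1, 78.6, 219.1]
wrist_force: [-0.4, -0.1, -0.8]
```

```bash
python3 -m handwheel '[0,0,0.5,0,0,0,0,0,0,0,0,0]' | sed -n '2p;4p'
```

```text
tcp_pos: [553.2, 78.6, 218.6]
wrist_force: [-0.2, 0.1, -0.7]
```

```bash
python3 -m handwheel '[0,0,0.5,0,0,0,0,0,0,0,0,0]' | sed -n '2p;4p'
```

```text
tcp_pos: [553.2, 78.6, 218.1]
wrist_force: [0.1, -0.6, -1.1]
```

```bash
python3 -m handwheel '[0,0,0.5,0,0,0,0,0,0,0,0,0]' | sed -n '2p;4p'
```

```text
tcp_pos: [553.2, 78.6, 217.6]
wrist_force: [0.6, -0.4, -0.4]
```

```bash
python3 -m handwheel '[0,0,0.5,0,0,0,0,0,0,0,0,0]' | sed -n '2p;4p'
```

```text
tcp_pos: [553.2, 78.6, 217.1]
wrist_force: [-0.2, -0.2, -0.3]
```

```bash
python3 -m handwheel '[0,0,0.5,0,0,0,0,0,0,0,0,0]' | sed -n '2p;4p'
```

```text
tcp_pos: [553.1, 78.6, 216.6]
wrist_force: [-0.1, -0.0, -0.1]
```

```bash
python3 -m handwheel '[0,0,0.5,0,0,0,0,0,0,0,0,0]' | sed -n '2p;4p'
```

```text
tcp_pos: [553.1, 78.6, 216.1]
wrist_force: [0.5, 0.2, 0.7]
```

```bash
python3 -m handwheel '[0,0,0.5,0,0,0,0,0,0,0,0,0]' | sed -n '2p;4p'
```

```text
tcp_pos: [553.1, 78.6, 215.6]
wrist_force: [-0.4, 0.0, -0.0]
```

```bash
python3 -m handwheel '[0,0,0.5,0,0,0,0,0,0,0,0,0]' | sed -n '2p;4p'
```

```text
tcp_pos: [553.2, 78.6, 215.6]
wrist_force: [-0.7, 0.5, 3.4]
```

```bash
python3 -m handwheel '[0,0,0.5,0,0,0,0,0,0,0,0,0]' | sed -n '2p;4p'
```

```text
tcp_pos: [553.3, 78.6, 215.5]
wrist_force: [-1.2, -1.5, 7.5]
```

```bash
python3 -m handwheel '[0,0,0.5,0,0,0,0,0,0,0,0,0]' | sed -n '2p;4p'
```

```text
tcp_pos: [553.4, 78.7, 215.5]
wrist_force: [-2.2, -0.0, 10.3]
```

```bash
python3 -m handwheel '[1,0,0,0,0,0,2,0,0,0,0,0,2,0,0,0,0,0,2,0,0,0,0,0,3,0,0,0,0,0,0,0,0,0,0,0]' | sed -n '2p;4p'; python3 go.py
```

```text
tcp_pos: [543.7, 77.3, 215.5]
wrist_force: [-0.1, 0.9, 8.4]
t 8.8 tcp st [108.6  -5.5 184. ] tip st(z over bed) [109.1  -5.5  11. ] tool rot vs st deg [-0.   -0.17 -0.  ] F st [-0.    0.88  8.39] grip 0.002 qd 0.005
```

```bash
python3 -m handwheel '[3,0.5,0,0,0,0,4,0.5,0,0,0,0,4,1,0,0,0,0,4,1,0,0,0,0,3,0.5,0,0,0,0,0,0,0,0,0,0]' | sed -n '2p;4p'; python3 go.py; python3 shot.py 2
```

```text
tcp_pos: [525.3, 78.3, 215.6]
wrist_force: [-1.6, -0.1, 8.6]
t 9.4 tcp st [ 90.5  -1.9 184. ] tip st(z over bed) [91.  -1.9 11. ] tool rot vs st deg [-0.   -0.16 -0.  ] F st [-1.64  0.11  8.59] grip -0.001 qd 0.006
```

View pics/scene2.png

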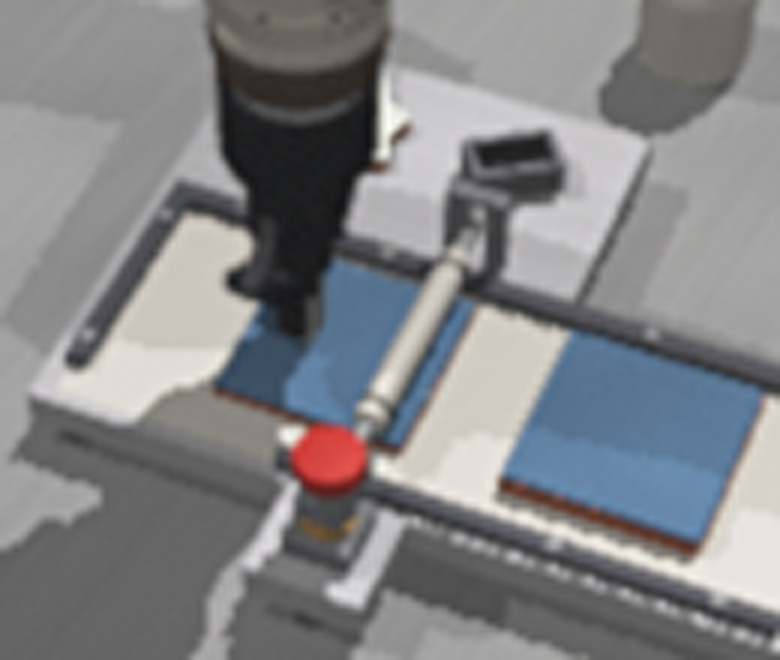

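The front tile follows the finger: its near right corner went from zoom (265,412) to (218,390), and the next tile at (630,440) has not moved.

```bash
python3 -m handwheel '[3,0.5,0,0,0,0,5,1,0,0,0,0,5,1,0,0,0,0,5,1,0,0,0,0,5,1,0,0,0,0,3,0.5,0,0,0,0,0,0,0,0,0,0]' | sed -n '2p;4p'; python3 go.py; python3 -m handwheel '[3,0.5,0,0,0,0,5,1,0,0,0,0,5,1,0,0,0,0,5,1,0,0,0,0,3,0.5,0,0,0,0,0,0,0,0,0,0]' | sed -n '2p;4p'; python3 go.py;python3 shot.py 3
```

```text
tcp_pos: [498.8, 79.7, 215.5]
wrist_force: [-1.2, -0.7, 8.8]
t 10.2 tcp st [ 64.4   3.1 183.9] tip st(z over bed) [64.9  3.1 10.9] tool rot vs st deg [-0.   -0.15 -0.  ] F st [-1.28 -0.55  8.8 ] grip -0.002 qd 0.007
tcp_pos: [477.4, 80.8, 215.5]
wrist_force: [-0.7, -0.6, 9.0]
t 10.8 tcp st [ 43.4   7.1 183.9] tip st(z over bed) [43.9  7.1 10.9] tool rot vs st deg [-0.01 -0.16 -0.  ] F st [-0.75 -0.47  8.99] grip -0.002 qd 0.007
```

View pics/scene3.png

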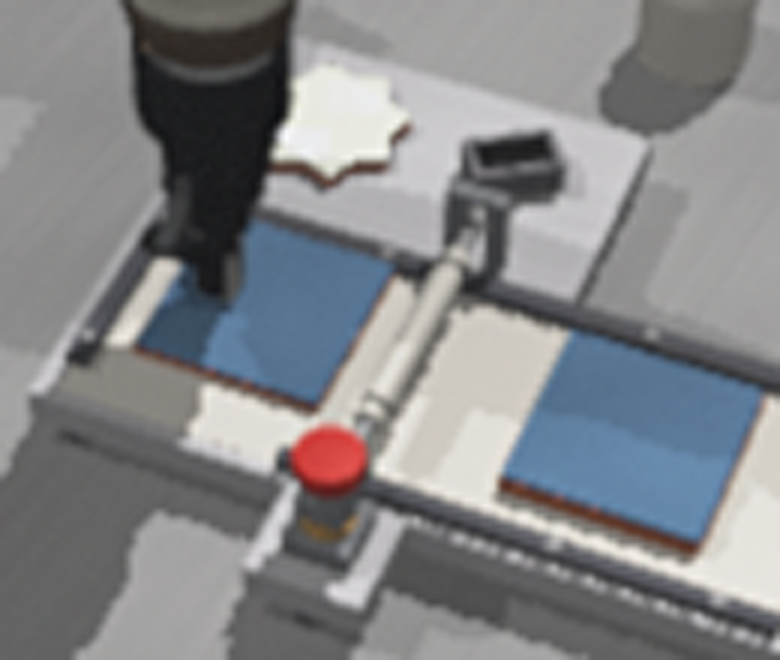

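The tile's near edge is now a short way from the stop. I'll close the gap in small steps.

```bash
python3 -m handwheel '[2,0,0,0,0,0,3,0.5,0,0,0,0,3,0.5,0,0,0,0,2,0.5,0,0,0,0,1,0,0,0,0,0,1,0,0,0,0,0,0,0,0,0,0,0]' >/dev/null; python3 go.py; python3 -m handwheel '[1,0,0,0,0,0,1,0,0,0,0,0]' >/dev/null; python3 go.py;python3 -m handwheel '[1,0,0,0,0,0,1,0,0,0,0,0]' >/dev/null; python3 go.py
```

```text
t 11.6 tcp st [ 31.8   8.5 183.9] tip st(z over bed) [32.4  8.4 10.9] tool rot vs st deg [ 0.01 -0.19  0.  ] F st [ 0.93 -0.19  7.91] grip -0.003 qd 0.003
t 11.8 tcp st [ 30.    8.5 183.9] tip st(z over bed) [30.6  8.4 10.9] tool rot vs st deg [ 0.01 -0.2   0.01] F st [ 1.73 -1.87  6.23] grip -0.002 qd 0.025
t 12.0 tcp st [ 27.9   8.5 183.9] tip st(z over bed) [28.6  8.4 10.9] tool rot vs st deg [ 0.01 -0.2   0.01] F st [ 2.83 -0.73  7.05] grip 0.003 qd 0.024
```

```bash
python3 -m handwheel '[1,0,0,0,0,0,1,0,0,0,0,0]' >/dev/null; python3 go.py;python3 -m handwheel '[1,0,0,0,0,0,1,0,0,0,0,0]' >/dev/null; python3 go.py; python3 shot.py 4
```

```text
t 12.2 tcp st [ 26.    8.5 183.9] tip st(z over bed) [26.7  8.5 10.9] tool rot vs st deg [ 0.   -0.22  0.  ] F st [ 2.08 -0.43  7.93] grip 0.002 qd 0.025
t 12.4 tcp st [ 24.    8.5 183.9] tip st(z over bed) [24.7  8.5 10.9] tool rot vs st deg [-0.   -0.22  0.  ] F st [ 3.4  -0.31  7.08] grip -0.002 qd 0.025
```

View pics/scene4.png

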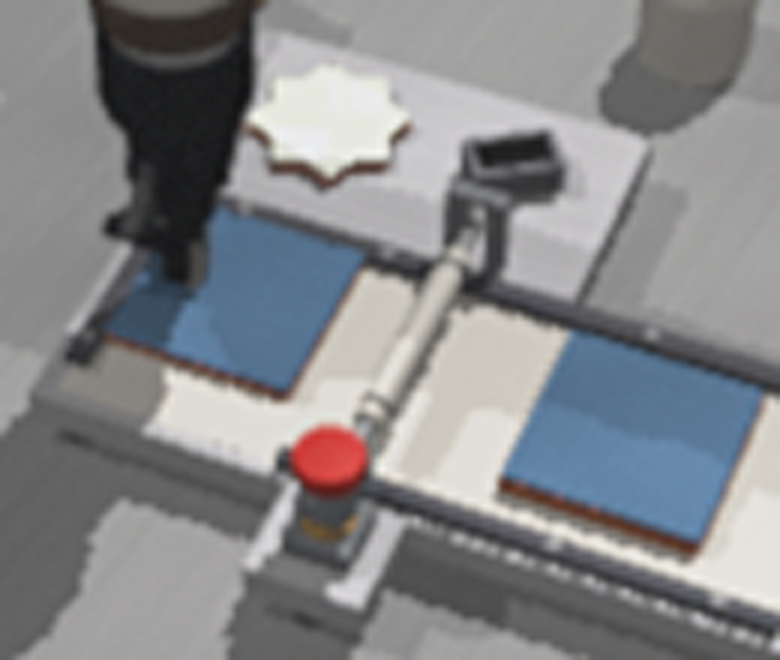

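The tile is nearly at the stop, with its near right corner at zoom (108,338) and the stop's end at (85,345). The fence side has a little play left.

```bash
python3 -m handwheel '[1,0,0,0,0,0,1,0,0,0,0,0]' >/dev/null; python3 go.py;python3 -m handwheel '[1,0,0,0,0,0,1,0,0,0,0,0]' >/dev/null; python3 go.py; python3 -m handwheel '[1,0,0,0,0,0,1,0,0,0,0,0]' >/dev/null; python3 go.py
```

```text
t 12.7 tcp st [ 22.1   8.5 184. ] tip st(z over bed) [22.8  8.6 11. ] tool rot vs st deg [-0.01 -0.23 -0.  ] F st [2.64 1.13 7.42] grip 0.001 qd 0.026
t 12.9 tcp st [ 20.1   8.5 184. ] tip st(z over bed) [20.7  8.6 11. ] tool rot vs st deg [-0.01 -0.23 -0.  ] F st [3.5  0.02 6.99] grip 0.002 qd 0.025
t 13.1 tcp st [ 18.    8.5 183.9] tip st(z over bed) [18.7  8.6 10.9] tool rot vs st deg [-0.01 -0.22 -0.  ] F st [ 3.08 -0.15  6.68] grip 0.002 qd 0.026
```

```bash
python3 shot.py 5
```

```text
(no output)
```

View pics/scene5.png

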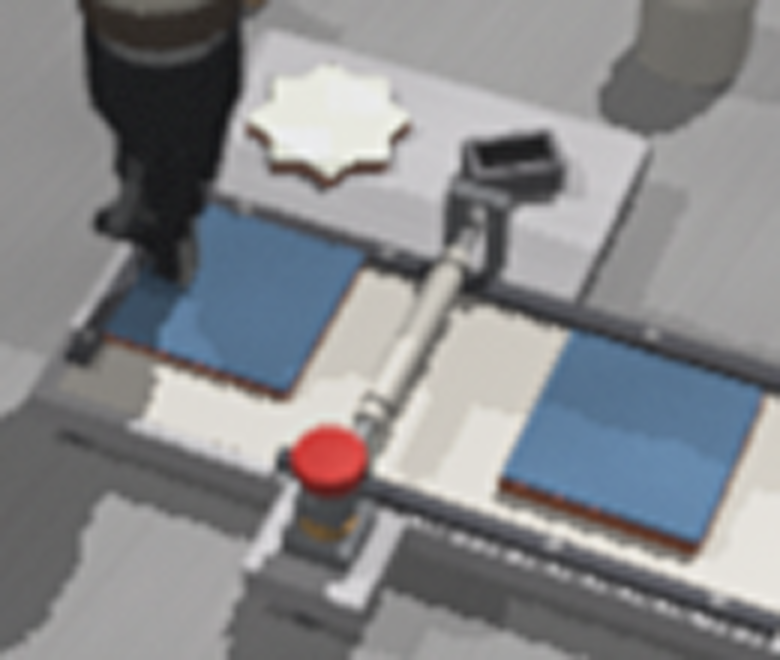

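The tile has not moved since the last picture: its far right corner is still at zoom (283,397). So it is against the stop and the finger is slipping on it. I'll set the finger down nearer the tile's middle for the push to the fence.

```bash
python3 -m handwheel '[0,0,-2,0,0,0,0,0,-4,0,0,0,-5,0,0,0,0,0,-10,-1,0,0,0,0,-10,-1,0,0,0,0,-4,0,0,0,0,0,0,0,0,0,0,0,0,0,3,0,0,0,0,0,1,0,0,0,0,0,0.5,0,0,0,0,0,0.5,0,0,0,0,0,0.5,0,0,0,0,0,0,0,0,0]' >/dev/null; python3 go.py 50 10 11
```

```text
t 14.5 tcp st [ 46.2   6.5 184. ] tip st(z over bed) [46.4  6.5 11. ] tool rot vs st deg [ 0.   -0.07 -0.  ] F st [-1.52 -0.45  6.17] grip -0.0 qd 0.002
tool shift [-3.6  3.5 -0. ]
```

```bash
python3 -m handwheel '[0,0,0.3,0,0,0,0,1,0,0,0,0,0,1,0,0,0,0]' >/dev/null; python3 go.py;python3 -m handwheel '[0,1,0,0,0,0,0,1,0,0,0,0]' >/dev/null; python3 go.py; python3 -m handwheel '[0,1,0,0,0,0,0,1,0,0,0,0]' >/dev/null; python3 go.py;  python3 -m handwheel '[0,1,0,0,0,0,0,1,0,0,0,0]' >/dev/null; python3 go.py;  python3 -m handwheel '[0,1,0,0,0,0,0,1,0,0,0,0]' >/dev/null; python3 go.py; python3 shot.py 6
```

```text
t 14.8 tcp st [ 46.5   8.3 183.9] tip st(z over bed) [46.9  8.1 10.9] tool rot vs st deg [ 0.06 -0.13  0.02] F st [-0.3  -2.81  6.97] grip -0.003 qd 0.022
t 15.0 tcp st [ 46.5  10.3 184. ] tip st(z over bed) [47.  10.1 11. ] tool rot vs st deg [ 0.05 -0.14  0.02] F st [ 0.44 -3.17  6.88] grip 0.002 qd 0.02
t 15.2 tcp st [ 46.6  12.3 184. ] tip st(z over bed) [47.  12.1 11. ] tool rot vs st deg [ 0.05 -0.14  0.02] F st [-0.24 -2.47  6.83] grip -0.002 qd 0.022
t 15.4 tcp st [ 46.5  14.3 183.9] tip st(z over bed) [47.  14.2 10.9] tool rot vs st deg [ 0.05 -0.14  0.02] F st [ 0.42 -2.29  7.14] grip 0.002 qd 0.02
t 15.6 tcp st [ 46.5  16.3 184. ] tip st(z over bed) [47.  16.2 11. ] tool rot vs st deg [ 0.05 -0.14  0.02] F st [ 0.45 -3.09  6.16] grip -0.005 qd 0.02
```

View pics/scene6.png

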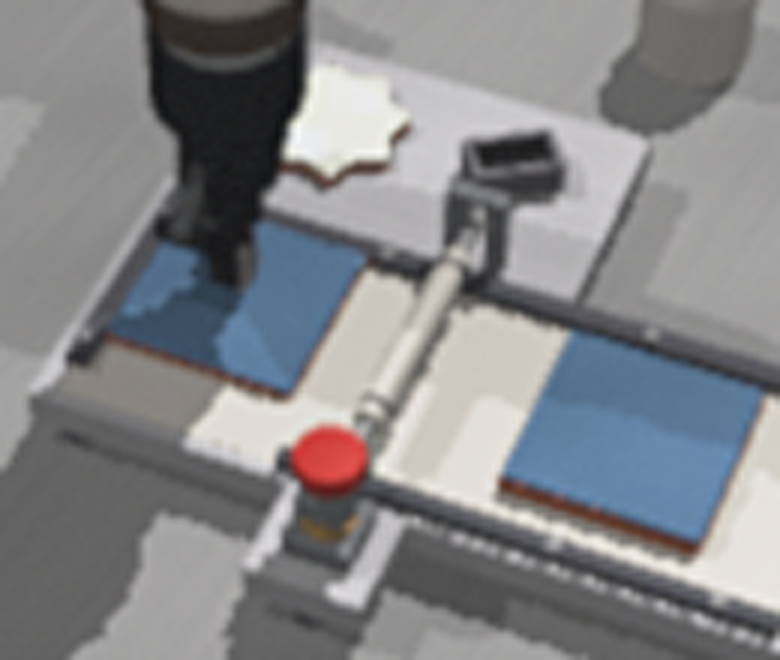

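The tile seems already stopped against the fence, since its corner at zoom (283,397) is unchanged while the finger slipped. I'll lift off and swing aside to check from both views.

```bash
python3 -m handwheel '[0,0,-3,0,0,0,0,0,-15,0,0,0,0,0,-30,0,0,0,0,5,-40,0,0,0,0,20,-30,0,0,0,0,40,-15,0,0,0,0,45,0,0,0,0,0,45,0,0,0,0,0,45,0,0,0,0,0,45,0,0,0,0,0,30,0,0,0,0,0,15,0,0,0,0,0,0,0,0,0,0,0,0,0,0,0,0]' >/dev/null; python3 go.py
python3 - <<'E'
from h import *
import pickle
D={n:cam(n) for n in('top','scene')}; pickle.dump(D,open('d1.pkl','wb'))
for n,u0,v0,w,h,f in(('top',180,90,120,130,4.5),('scene',228,160,90,82,7)):
    cv2.imwrite(f'pics/{n}7.png',cv2.resize(D[n]['img'][v0:v0+h,u0:u0+w,::-1],None,fx=f,fy=f,interpolation=cv2.INTER_CUBIC))
E
```

```text
t 17.1 tcp st [ 46.2 306.  316.1] tip st(z over bed) [ 46.1 305.9 143.1] tool rot vs st deg [ 0.02  0.01 -0.  ] F st [ 0.27 -0.27  0.98] grip 0.001 qd 0.018
```

View pics/top7.png

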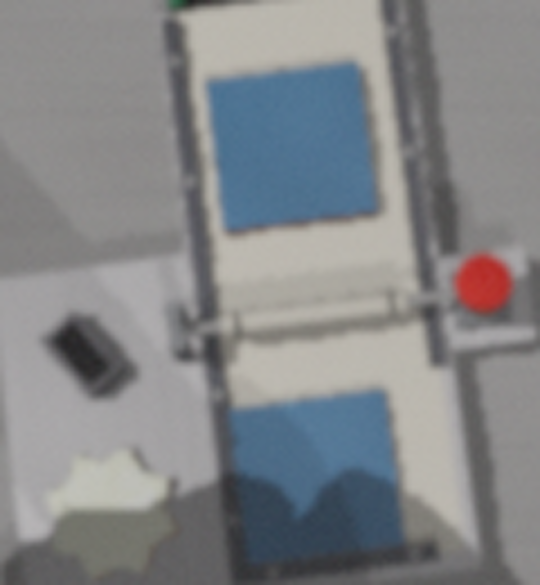

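View pics/scene7.png

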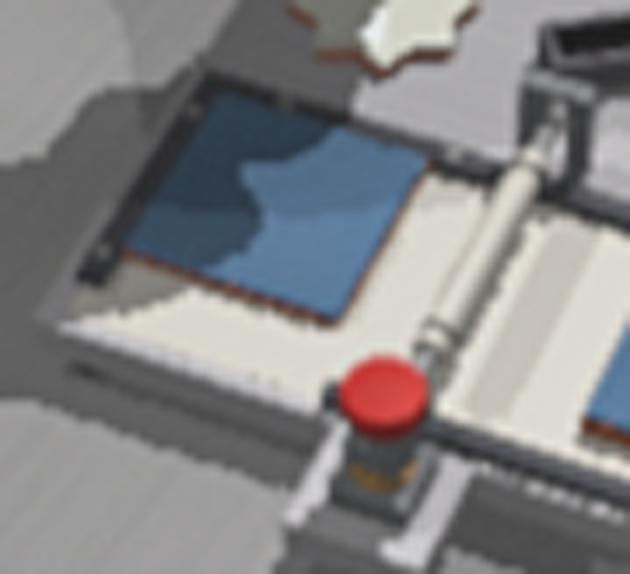

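In the top view the tile lies by the stop and fence, but its edges look turned a little: the right edge runs (387,392) to (404,545). I'll measure that by sub-pixel line fits.

```bash
cat > meas.py <<'E'
from h import *
import pickle,sys
p=np.load('st.npy'); bed=p[2]+24
Ri=np.array([[np.cos(p[3]),np.sin(p[3])],[-np.sin(p[3]),np.cos(p[3])]])
from fit import W
def edge(d,A,B,z,chan,half=4,n=25,show=False,sgn=0):
    # sample along nominal station segment A->B at height z over bed; find max gradient across normal; fit line in world
    A=np.array(A,float);B=np.array(B,float);t=(B-A)/np.linalg.norm(B-A);nv=np.array([-t[1],t[0]])
    img=chan(d['img'].astype(np.float32)); pts=[]
    s=np.arange(-half,half+.01,.25)
    for k in np.linspace(0,1,n):
        c=A+(B-A)*k
        P=[W(p,(*(c+nv*a),24+z)) for a in s]
        uv=proj(d,P).astype(np.float32)
        v=cv2.remap(img,uv[:,:1],uv[:,1:],cv2.INTER_CUBIC).ravel()
        g=np.gradient(v); g=g*sgn if sgn else np.abs(g)
        g=np.clip(g-0.3*g.max(),0,None)
        pts.append(c+nv*(g*s).sum()/max(g.sum(),1e-6))
    vx,vy,x0,y0=cv2.fitLine(np.array(pts,np.float32),cv2.DIST_HUBER,0,.5,.01).ravel()
    r=np.abs((np.array(pts)-[x0,y0])@np.array([-vy,vx]))
    return np.array([x0,y0]),np.array([vx,vy]),np.median(r)
blue=lambda i:i[...,2]-i[...,0]
grey=lambda i:i.mean(-1)
def rep(name,e):
    c,v,r=e; a=np.arctan2(v[1],v[0]); a=(a+np.pi/4)%(np.pi/2)-np.pi/4
    print(f'{name:22s} mid {c.round(1)} ang {a:.4f} res {r:.2f}')
if __name__=='__main__':
    D0=pickle.load(open('d0.pkl','rb'))['top'];D1=pickle.load(open(sys.argv[1] if len(sys.argv)>1 else 'd1.pkl','rb'))['top']
    rep('fence0 inner (7)',edge(D0,(15,60),(85,60),7,grey,6))
    rep('fence0 inner far (7)',edge(D0,(250,60),(350,60),7,grey,6))
    rep('guide0 inner far (7)',edge(D0,(120,-70),(350,-70),7,grey,6))
    rep('stop0 inner(7)',edge(D0,(0,50),(0,-50),7,grey,6))
    rep('stop0 outer(7)',edge(D0,(-12,50),(-12,-50),7,grey,6))
    rep('bed0 front edge(0)',edge(D0,(-20,190),(-20,-70),0,grey,6))
    rep('front0 near',edge(D0,(92,35),(92,-45),11,blue,8))
    rep('front0 right',edge(D0,(98,-55),(135,-55),11,blue,8))
    rep('front0 left',edge(D0,(98,45),(135,45),11,blue,8))
    rep('front1 far',edge(D1,(100,50),(100,-30),11,blue,8))
    rep('front1 right',edge(D1,(10,-40),(92,-40),11,blue,8))
    rep('front1 left',edge(D1,(10,60),(92,60),11,blue,8))
    rep('front1 near',edge(D1,(0,50),(0,-30),11,blue,8))
    for q,d in((0,D0),(1,D1)):
        rep('next near%d'%q,edge(d,(206,35),(206,-40),11,blue,10))
        rep('next right%d'%q,edge(d,(215,-53),(290,-55),11,blue,10))
    # repeat fence/stop in 1
    rep('fence1 outer(7)',edge(D1,(15,72),(95,72),7,grey,6))
    rep('fence1 farther',edge(D1,(250,60),(350,60),7,grey,6))
E
python3 meas.py
```

```text
fence0 inner (7)       mid [50.  56.8] ang -0.0098 res 0.26
fence0 inner far (7)   mid [300.7  56.4] ang 0.0015 res 0.51
guide0 inner far (7)   mid [246.5 -72.5] ang -0.0087 res 0.15
stop0 inner(7)         mid [-0.2 -3.7] ang -0.0040 res 0.29
stop0 outer(7)         mid [-12.   -7.1] ang 0.0036 res 0.33
bed0 front edge(0)     mid [-19.3  35.1] ang -0.0058 res 0.27
front0 near            mid [91.8 -8. ] ang -0.0045 res 0.28
front0 right           mid [118.  -53.6] ang -0.0100 res 0.15
front0 left            mid [118.   44.3] ang -0.0151 res 0.09
front1 far             mid [99.6 16. ] ang -0.0025 res 0.15
front1 right           mid [ 51.  -39.9] ang -0.0170 res 0.20
front1 left            mid [50.8 59.5] ang -0.0081 res 0.33
front1 near            mid [1.4 6.7] ang -0.0072 res 0.34
next near0             mid [214.   -0.9] ang -0.0080 res 0.12
next right0            mid [254.4 -53.1] ang -0.0184 res 0.16
next near1             mid [214.   -0.9] ang -0.0083 res 0.10
next right1            mid [251.3 -53. ] ang -0.0142 res 0.16
fence1 outer(7)        mid [59.7 71. ] ang -0.0185 res 0.27
fence1 farther         mid [299.6  56.4] ang 0.0022 res 0.43
```

```bash
python3 - <<'E'
from meas import *
D0=pickle.load(open('d0.pkl','rb'))['top'];D1=pickle.load(open('d1.pkl','rb'))['top']
rep('bed right edge',edge(D0,(0,-85),(120,-85),0,grey,8))
rep('deck left edge',edge(D0,(0,203),(100,203),0,grey,8))
rep('guide outer?',edge(D0,(200,-82),(340,-82),7,grey,5))
ys=np.arange(90,-95,-2.5)
def prof(d,x0,x1):
    acc=[]
    for x in np.linspace(x0,x1,9):
        uv=proj(d,[W(p,(x,y-(-.006)*0,24+9)) for y in ys]).astype(np.float32)
        acc.append(cv2.remap(d['img'].astype(np.float32),uv[:,:1],uv[:,1:],cv2.INTER_CUBIC)[:,0])
    return np.mean(acc,0)
a=prof(D0,30,70);b=prof(D1,75,93);c=prof(D0,75,88);e=prof(D0,250,290)
for y,r1,r2,r3,r4 in zip(ys,a,b,c,e):
    if abs(y)>35: print(y,r1.round().astype(int),r3.round().astype(int),r2.round().astype(int),'| x270',r4.round().astype(int))
E
```

```text
bed right edge         mid [ 60.5 -86.4] ang -0.0095 res 0.14
deck left edge         mid [ 54.2 203.3] ang -0.0076 res 0.13
guide outer?           mid [260.1 -82. ] ang 0.0019 res 0.68
90.0 [157 156 157] [156 155 156] [163 161 163] | x270 [134 132 131]
87.5 [155 154 155] [155 153 154] [162 160 161] | x270 [134 132 132]
85.0 [155 153 155] [154 153 154] [161 159 160] | x270 [134 132 131]
82.5 [155 154 155] [155 154 155] [161 160 161] | x270 [134 132 132]
80.0 [156 154 156] [156 154 156] [162 160 162] | x270 [134 132 132]
77.5 [156 154 156] [156 154 156] [162 161 162] | x270 [134 133 132]
75.0 [151 149 151] [152 150 152] [158 156 158] | x270 [136 135 134]
72.5 [136 135 136] [137 136 138] [144 142 144] | x270 [136 135 135]
70.0 [111 110 113] [112 112 114] [117 116 119] | x270 [126 124 126]
67.5 [92 92 95] [89 88 93] [93 92 96] | x270 [106 106 109]
65.0 [85 85 89] [80 80 84] [81 82 87] | x270 [90 91 96]
62.5 [84 84 87] [81 81 84] [78 82 89] | x270 [85 85 90]
60.0 [90 89 89] [88 88 87] [ 76  88 101] | x270 [87 87 89]
57.5 [112 109 105] [111 109 105] [ 74  96 117] | x270 [101  99  97]
55.0 
[... 1398 characters left out ...]
7] [187 183 174] | x270 [175 171 163]
-70.0 [180 176 168] [181 177 168] [187 183 174] | x270 [163 160 152]
-72.5 [179 175 168] [180 176 168] [186 182 175] | x270 [136 133 129]
-75.0 [176 173 168] [177 174 168] [184 180 174] | x270 [106 104 105]
-77.5 [171 169 166] [173 169 166] [179 176 173] | x270 [91 90 95]
-80.0 [166 164 164] [167 164 165] [174 171 171] | x270 [92 92 96]
-82.5 [157 155 156] [159 157 158] [165 163 165] | x270 [102 102 105]
-85.0 [138 137 138] [141 140 141] [147 146 147] | x270 [113 112 113]
-87.5 [113 112 112] [115 114 114] [121 119 120] | x270 [111 110 110]
-90.0 [97 96 95] [98 96 96] [102 101 101] | x270 [99 98 99]
-92.5 [92 91 91] [93 92 92] [97 96 95] | x270 [91 91 90]
```

Measured in the top view, the station's own edges read an angle of −0.006 to −0.010 and the tile's mean is −0.009, so the tile is square. Its left edge at 58.7 sits on the fence face at about 59.1. Its far edge at 99.6 to 100 puts it on the stop, within about 1 mm. The next tile is unmoved. I'll give it one more light press-and-push into the corner from its middle as insurance.

```bash
python3 -m handwheel '[0,-15,0,0,0,0,0,-30,0,0,0,0,0,-45,0,0,0,0,0,-45,0,0,0,0,0,-45,0,0,0,0,0,-45,15,0,0,0,0,-40,30,0,0,0,0,-25,30,0,0,0,-2,-10,25,0,0,0,0,0,12,0,0,0,0,0,0,0,0,0,0,0,0,0,0,0]' >/dev/null; python3 go.py 48 6 11
```

```text
t 18.4 tcp st [ 48.2   6.7 204.9] tip st(z over bed) [48.4  6.7 31.9] tool rot vs st deg [-0.01 -0.06 -0.01] F st [ 1.22 -0.14 -0.24] grip -0.002 qd 0.021
tool shift [ 0.4 -0.7 20.9]
```

```bash
python3 -m handwheel '[0,0,8,0,0,0,0,0,7,0,0,0,0,0,3,0,0,0,0,0,1,0,0,0,0,0,0.5,0,0,0,0,0,0,0,0,0]' >/dev/null; python3 go.py; python3 -m handwheel '[0,0,0.5,0,0,0,0,0,0.5,0,0,0,0,0,0,0,0,0]' >/dev/null; python3 go.py
```

```text
t 19.0 tcp st [ 48.2   6.6 184.4] tip st(z over bed) [48.3  6.6 11.4] tool rot vs st deg [-0.   -0.01 -0.  ] F st [ 0.02 -0.59  0.08] grip 0.0 qd 0.003
t 19.3 tcp st [ 48.3   6.5 184. ] tip st(z over bed) [48.5  6.5 11. ] tool rot vs st deg [-0.01 -0.05  0.  ] F st [-1.56  0.53  5.27] grip -0.002 qd 0.002
```

```bash
python3 -m handwheel '[0,0,0.5,0,0,0,0,0,0.5,0,0,0,0,0,0,0,0,0]' >/dev/null; python3 go.py
```

```text
t 19.6 tcp st [ 48.5   6.5 183.9] tip st(z over bed) [49.   6.5 10.9] tool rot vs st deg [-0.   -0.14  0.  ] F st [-1.81  0.14 11.44] grip 0.003 qd 0.001
```

Pressing at 11 N. Next I push toward the fence, then the stop, then diagonally.

```bash
python3 -m handwheel '[0,1,-0.2,0,0,0,0,1,0,0,0,0,0,1,0,0,0,0,0,1,0,0,0,0,0,1,0,0,0,0]' >/dev/null; python3 go.py; python3 -m handwheel '[1,0.3,0,0,0,0,1,0.3,0,0,0,0,1,0.3,0,0,0,0,1,0.3,0,0,0,0,1,0.3,0,0,0,0]' >/dev/null; python3 go.py; python3 -m handwheel '[1,1,0,0,0,0,1,1,0,0,0,0]' >/dev/null; python3 go.py
python3 -m handwheel '[0,0,-2,0,0,0,0,0,-10,0,0,0,0,0,-25,0,0,0,0,0,-35,0,0,0,0,0,-20,0,0,0,0,0,0,0,0,0]' >/dev/null; python3 go.py 150 -108 75
```

```text
t 20.1 tcp st [ 48.8  11.2 183.9] tip st(z over bed) [49.3 11.  10.9] tool rot vs st deg [ 0.07 -0.17  0.03] F st [-0.09 -3.24  8.5 ] grip -0.001 qd 0.022
t 20.6 tcp st [ 44.   12.9 183.9] tip st(z over bed) [44.7 12.9 10.9] tool rot vs st deg [ 0.02 -0.22  0.01] F st [ 2.95 -0.53  7.55] grip 0.002 qd 0.026
t 20.8 tcp st [ 42.   14.8 184. ] tip st(z over bed) [42.6 14.7 11. ] tool rot vs st deg [ 0.04 -0.21  0.02] F st [ 1.61 -2.25  8.53] grip 0.004 qd 0.023
t 21.4 tcp st [ 41.7  15.  278. ] tip st(z over bed) [ 42.5  15.1 105. ] tool rot vs st deg [-0.02 -0.27 -0.  ] F st [ 0.09 -0.13 -0.28] grip -0.001 qd 0.069
tool shift [-107.3 -123.1   30.5]
```

```bash
python3 -m handwheel '[-12,-14,0,0,0,0,-20,-24,0,0,0,0,-25,-29,0,0,0,0,-25,-29,0,0,0,0,-17,-19,0,0,0,0,-8,-9,0,0,0,0,0,0,0,0,0,0,0,0,0,0,0,0]' >/dev/null; python3 go.py 150 -109 64; python3 shot.py 8
python3 - <<'E'
from h import *
import pickle
pickle.dump({n:cam(n) for n in('top','scene')},open('d2.pkl','wb'))
E
```

```text
t 22.2 tcp st [ 147.8 -108.8  273.8] tip st(z over bed) [ 147.5 -108.7  100.8] tool rot vs st deg [-0.03  0.09  0.01] F st [ 0.55 -0.34  0.15] grip -0.004 qd 0.022
tool shift [-2.5 -0.3 36.8]
```

View pics/scene8.png

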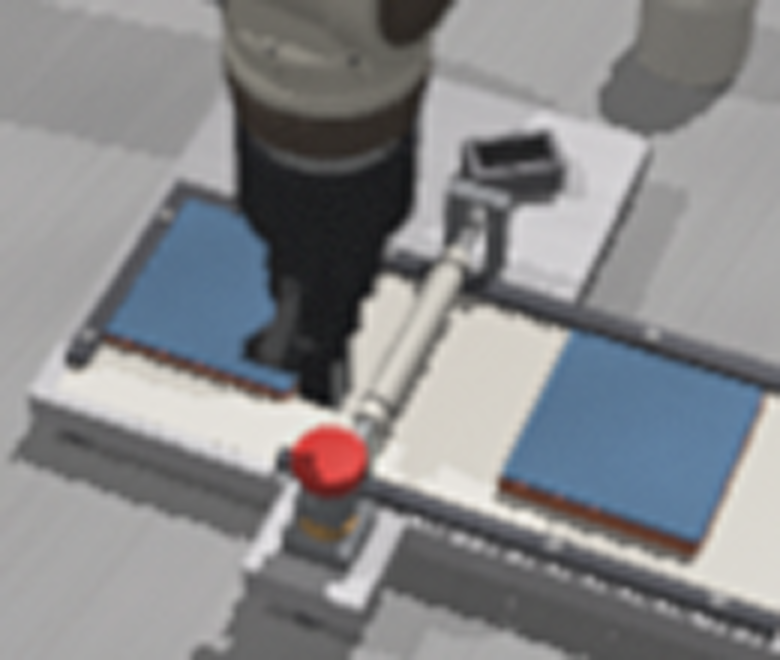

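View pics/top8.png

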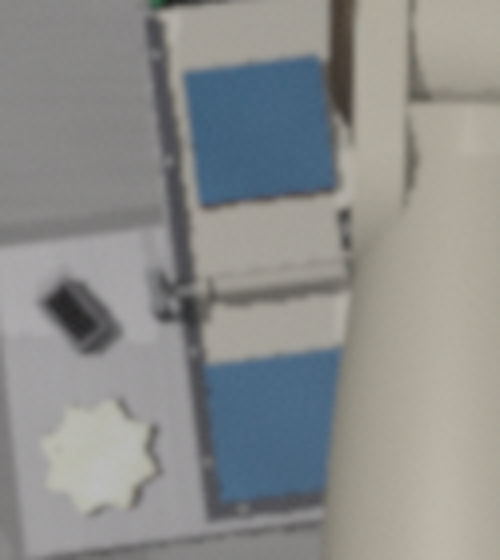

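The tile is seated in the corner with no light gap at the stop or fence (top zoom, tile corner at (218,500)). The finger is above the button. Pressing it now.

```bash
python3 meas.py d2.pkl | grep -E 'front1|next'; python3 -m handwheel '[-2,0,10,0,0,0,-0.5,0,10,0,0,0,0,0,8,0,0,0,0,0,4,0,0,0,0,0,2,0,0,0,0,0,2,0,0,0,0,0,2,0,0,0,0,0,2,0,0,0]' >/dev/null; python3 go.py 150 -109 44
```

```text
front1 far             mid [98.6  7.3] ang -0.0060 res 0.14
front1 right           mid [ 51. -37.] ang 0.0734 res 2.32
front1 left            mid [57.2 59.5] ang -0.0055 res 0.25
front1 near            mid [0.1 2.3] ang -0.0044 res 0.40
next near0             mid [214.   -0.9] ang -0.0080 res 0.12
next right0            mid [254.4 -53.1] ang -0.0184 res 0.16
next near1             mid [214.    3.1] ang -0.0098 res 0.11
next right1            mid [250.6 -53.1] ang -0.0298 res 0.16
t 23.2 tcp st [ 150.6 -109.   235.1] tip st(z over bed) [ 150.7 -109.    62.1] tool rot vs st deg [ 0.01 -0.03  0.  ] F st [-2.65  0.28  4.68] grip 0.0 qd 0.041
tool shift [ 0.7  0.  18.1]
```

The extra nudge took out about 1 mm: the far edge is now at 98.6 and the angle is −0.005, matching the station. The button is in contact at about 5 N.

```bash
python3 -m handwheel '[0,0,2,0,0,0,0,0,2,0,0,0,0,0,2,0,0,0,0,0,2,0,0,0,0,0,2,0,0,0,0,0,2,0,0,0,0,0,2,0,0,0,0,0,1,0,0,0,0,0,1,0,0,0,0,0,0,0,0,0]' >/dev/null; python3 go.py; python3 -m handwheel '[0,0,1,0,0,0,0,0,1,0,0,0,0,0,1,0,0,0,0,0,0,0,0,0]' >/dev/null; python3 go.py;
```

```text
t 24.2 tcp st [ 150.6 -109.   218.9] tip st(z over bed) [ 150.7 -109.    45.9] tool rot vs st deg [ 0.01 -0.02  0.  ] F st [-3.14  0.41  7.48] grip 0.001 qd 0.002
t 24.6 tcp st [ 150.4 -109.   218.8] tip st(z over bed) [ 150.8 -109.    45.8] tool rot vs st deg [ 0.03 -0.14  0.  ] F st [-11.     0.83  25.39] grip 0.001 qd 0.001
```

The end stop is reached: 25 N with no further travel. I'll hold briefly, lift straight up, and move the arm away to the left for the final check.

```bash
python3 -m handwheel '[0,0,0,0,0,0,0,0,0,0,0,0,0,0,-2,0,0,0,0,0,-5,0,0,0,0,0,-20,0,0,0,0,0,-35,0,0,0,0,0,-45,0,0,0,0,0,-45,0,0,0,0,20,-30,0,0,0,0,40,0,0,0,0,0,45,0,0,0,0,0,45,0,0,0,0,0,45,0,0,0,0,0,45,0,0,0,0,0,45,0,0,0,0,0,45,0,0,0,0,0,40,0,0,0,0,0,20,0,0,0,0,0,0,0,0,0,0]' >/dev/null; python3 go.py
python3 - <<'E'
from h import *
import pickle
D={n:cam(n) for n in('top','scene')}; pickle.dump(D,open('d3.pkl','wb'))
for n,u0,v0,w,h,f in(('top',180,90,120,130,4.5),('scene',228,150,110,92,7)):
    cv2.imwrite(f'pics/{n}9.png',cv2.resize(D[n]['img'][v0:v0+h,u0:u0+w,::-1],None,fx=f,fy=f,interpolation=cv2.INTER_CUBIC))
for n in D: cv2.imwrite(f'pics/{n}9full.png',D[n]['img'][:,:,::-1])
E
python3 meas.py d3.pkl | grep -E 'front1|next'
```

```text
t 26.5 tcp st [150.6 284.  396. ] tip st(z over bed) [150.3 284.  223. ] tool rot vs st deg [ 0.01  0.08 -0.2 ] F st [ 0.85 -0.21  0.12] grip -0.0 qd 0.05
front1 far             mid [99.2 10. ] ang -0.0042 res 0.24
front1 right           mid [ 51.  -39.3] ang -0.0058 res 0.12
front1 left            mid [62.6 59.6] ang -0.0066 res 0.19
front1 near            mid [-0.1 11.3] ang -0.0106 res 0.17
next near0             mid [214.   -0.9] ang -0.0080 res 0.12
next right0            mid [254.4 -53.1] ang -0.0184 res 0.16
next near1             mid [214.   -9.1] ang -0.0094 res 0.10
next right1            mid [256.3 -53.1] ang -0.0152 res 0.18
```

View pics/scene9.png

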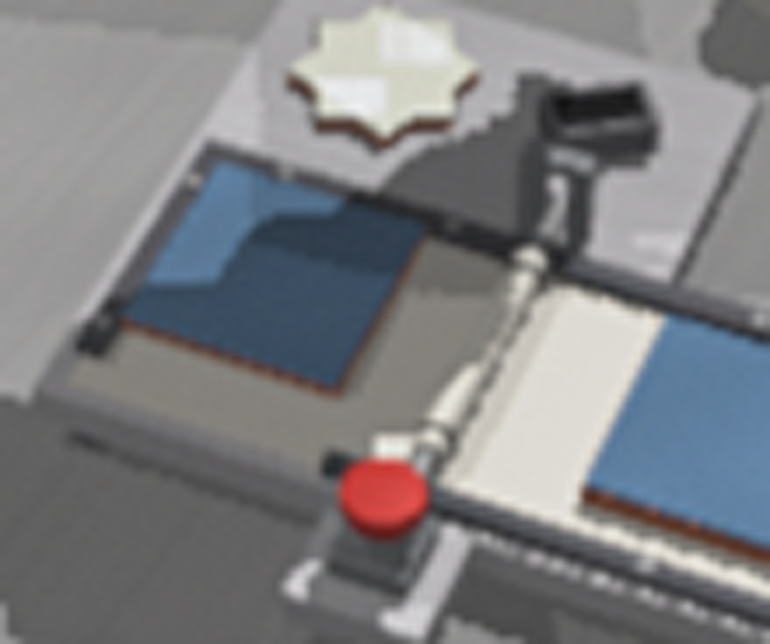

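View pics/top9.png

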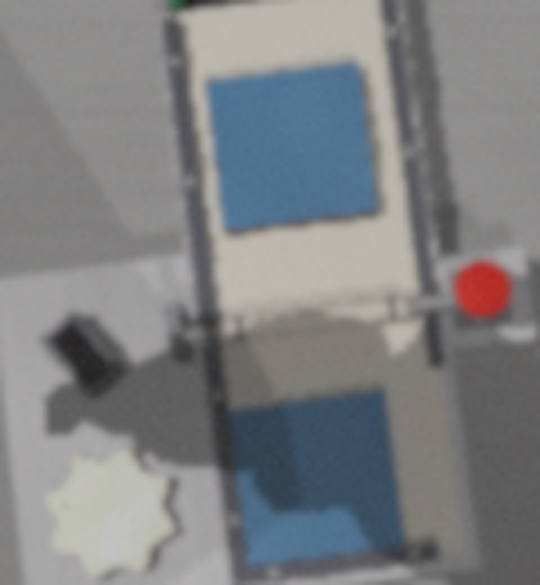

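View pics/top9full.png

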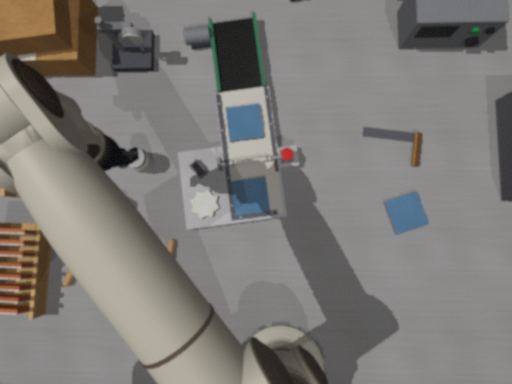

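The roller and button are visibly lowered: the button's top centre in the scene view went from row 215 to about 220. The tile is in the corner, and the next tile, star and spacer are unmoved. A last check of the gate travel, then I hand in.

```bash
python3 - <<'E'
from h import *
import pickle
from fit import W
p=np.load('st.npy')
c={}
for k in('d0','d3'):
    D=pickle.load(open(k+'.pkl','rb'))
    h=cv2.cvtColor(D['scene']['img'],cv2.COLOR_RGB2HSV); m=(((h[...,0]<8)|(h[...,0]>172))&(h[...,1]>150)&(h[...,2]>70)); m[:200]=0;m[240:]=0;m[:,:260]=0;m[:,300:]=0
    ys,xs=np.nonzero(m); c[k]=(xs.mean().round(2),ys.min(),ys.mean().round(2))
S=D['scene'];print(c,'expected shift for 20mm',proj(S,W(p,(150,-108,68)))-proj(S,W(p,(150,-108,88))))
o=manip.get_obs(); print(o['time_s'],o['wrist_force'].round(2),np.abs(o['qd']).max())
E
```

```text
{'d0': (np.float64(282.44), np.int64(211), np.float64(216.1)), 'd3': (np.float64(282.21), np.int64(216), np.float64(220.61))} expected shift for 20mm [[-0.06136617  4.58648035]]
26.6 [-0.02 -1.1   0.05] 0.02762013607108288
```

The button shifted 4.51 px against 4.59 px expected for 20 mm, so the gate travelled about 19.7 mm, backed up by the firm end stop at 25 N.

```bash
python3 -m handwheel '[0,0,0,0,0,0,0,0,0,0,0,0,0,0,0,0,0,0]' | tail -4; python3 -c "
from plant import manip; print(manip.close_job())"
```

```text
tcp_pos: [546.2, 365.9, 429.4]
ee_rot: [-0.215, 3.134, 0.0]
wrist_force: [-0.5, 0.2, 0.1]
gripper_width: 0.005
the job is handed in; nothing more can be done
None
```

I drew the front tile into the corner, pressed the gate button down to its end stop, and handed the job in at about 27 s of the 64 s allowed. No verdict was reported.

**Tile:** I dragged it with shut fingers. My settled readings showed about 6–11 N of press, and I read the force only between short moves. Once it met the stop I pushed it to the fence, lifted off to check, and nudged it into the corner once more. It measures within about 1 mm of the stop and the fence, and square to within about 0.005 rad. Finger height on the tile did not change, so it lies flat.

**Gate:** The button met a firm stop at 25 N. The scene picture shows about 19.7 mm of its 20 mm travel.

**Everything else:** The next tile's measured edges are unchanged. The star, spacer, spare tile and try square look unmoved in the last picture. In that picture the arm covers the brush and mallet almost entirely and the gripper partly covers the jar. I did not check those three, but the gripper stayed well above them throughout.

**Disagreements:** My first station fit was off by 1–2 mm sideways and about 0.007 rad. I checked the tile against the fence, bed and stop edges in the pictures, and the fence's shadow made its inner edge read about 3 mm too far in. The stop and fence gaps are therefore only known to about 1 mm.

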